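# Tighten the loaded flask press until its force tab pops out

### The arm

A 6-joint arm with a two-finger parallel gripper is mounted at the origin on a cart in front of the work surface, level with it; the furniture and walls round the work are solid. World frame = base frame: x ahead of the robot, y to its left, z up, the work surface at z = 0. Lengths are in m, angles in rad, forces in N, time in s.
With the tool pointing down it reaches from about 0.35 to 1 m from the base axis. Payload 7.1 kg.
Tool frame: the origin (TCP) lies midway between the tips of the shut fingers; the grasp point (between the pads) lies 19 mm behind it; z points along the fingers, y is the line along which they close (so a half turn about z gives the same grasp; the last joint's range is limited). The gripper opens to 85 mm and grips with 20 to 120 N. Pads are 22 mm wide; open, the fingers measure 114 mm over their backs; the gripper's body (76 mm by 85 mm) begins 54 mm behind the grasp point. The pads swing forward as they close: fully open they stand 13 mm farther back than shut.
Start: joints at [1.213, 0.423, 1.63, -0, 1.089, -0.019], TCP at [0.208, 0.589, 0.231] pointing down, gripper open.
Joint ranges: [-3, 3], [-0.9, 2.11], [0.09, 2.58], [-1.31, 4.45], [0.11, 2.69], [-2.54, 2.54]. Speed limits (rad/s): [2.39, 2.39, 3.01, 3.14, 3.14, 3.14].

### API

Orientations are given as a rotation vector (axis times angle).
In Python, from rig import observe, get_image, r, recognise, trace gives the robot as it stands. The module is installed in compiled form; this text tells all that it offers.
- The arm moves only by the tool jog_arm, never from a script. Its argument "commands" is a list that holds one entry, the list of rows, each a list of 6 numbers: the shift along the world's x, y, z normalised to -1 to 1, where 1 is 1 m, then the turn, a rotation vector about the world's x, y, z normalised to -1 to 1, where 1 is pi rad. A call has 1 to 12 rows; each row is the pose to reach, as a shift and turn from the pose commanded when the call began, turning the shorter way round; what a row does not reach only later rows make up. A row lasts 1/8 s, in which the tool goes at most 62.5 mm and 10.7 degrees, less where a joint would pass 70% of its speed; a pose out of reach is approached as far as the arm can. A call with a number of a shift or a turn outside -1 to 1 is refused whole. A call with a gripper value outside its range is refused whole. "fingers" is the opening, from -1 (shut) to 1 (fully open), set as the call begins (left out, the last holds). The fingers move at their own pace and stop on an object; the grip force is fixed at half the most. Time passes only in rows, so rows that repeat a pose let the fingers close. It gives the time, the measured TCP pose, the force, the opening and the grip force at its end, in the units of the state.
- observe(): the state, without advancing time (a new reading comes with each control period).
- get_image(name): name is "scene" or "top" or "wrist"; returns a dict with "pixels" (400x640x3 uint8, red, green, blue), "depth" (400x640 float32, m along the optical axis (not along the pixel's ray), 0 where there is no reading), "camera_matrix" (3x3 intrinsics, pixels), "eye" and "rotation" of the camera in the world; the wrist camera has in their place "T_tool_cam" (4x4, takes a point from camera to tool coordinates, whose origin is the TCP and whose axes are the flange's). Camera axes: x right, y down, z forward; pixel columns grow to the right and rows downward; lengths in m; the calibration is good to about 2 mm. The wrist camera is an equidistant fisheye: a pixel r from the principal point sees the ray r / f radians off the axis. A picture is of the moment at which its call begins: read the wrist's pose just before it.
- r.close_job(): hands the job in; it is judged then, once.
Trained networks look in the newest picture that a camera, given by its name, has taken for a name from the list of things; names that differ only in an ending like _2 or _b are one class to them, and where a whole thing is asked for, a point or a joint stands for the part that bears it (a point fixed in the world has none). Each returns a list of dicts, best first, with "confidence" (0 to 1); they miss things now and then, are a little off and sometimes report something else, mostly with a low value. They report only what shows in the picture. A call takes as long as a camera call. They do not tell look-alikes from the thing itself.
- recognise(camera, label): "location" ([x, y, z] in m, in world coordinates, good to about 4 mm: the middle of the surface that is visible of it).
- trace(camera, label): "mask" (400x640 bool, what is visible of it).
The state is a dict: "time": time; "joints": joint angles; "joint_vel": joint speeds; "tau": joint torques, N m; "ee_pos": TCP position; "tool_rot": TCP orientation; "ft_force": force on the tool from outside, world axes, zero at the start; "wrist_torque": the same for the moment, N m; "finger_gap": finger opening in m; "gripper_force": force on a finger pad.
Only numpy, scipy, OpenCV 4.12 (cv2) and the standard library are available. Lean on these libraries where they do the work, as an engineer would, in place of code of your own. Each camera call takes 0.05 s, during which the arm holds its last target. There are 200 camera calls.

### The job

Two small flask presses stand on the bench. On the one that holds a metal flask, turn the T-bar on top clockwise (seen from above) until the brass tab in the front of its base pops out, then stop there without tightening on, and let go. Leave the flask clamped in the press, and leave the empty press alone.

Things in the scene. Friction and masses are not known exactly. Their poses are not given: they have to be found in the camera images.
- press: The press that holds the flask, bolted to the bench; origin under the centre of its base, its front (-x) roughly towards the robot, z up. Grey base 110 mm deep, 124 mm wide, 30 mm high (176 mm wide over the lugs), two steel columns, a grey bridge with its top at 140 mm, nuts on the bridge's ends up to 148 mm, a 30 mm wide collar under the T-bar up to 146 mm.
- press_grip (a point): Centre of that press's steel T-bar, where to grip it, 170 mm above the bench: a flat-sided bar 70 mm long (y axis of this point), 14 mm thick (x axis), 20 mm high (z, up, the axis it turns about), above all else, on a 12 mm round stem; its underside stands 14 mm above the collar. The point turns with the bar; the bar does not rise or sink as it turns.
- press_screw (a joint): Turn of that T-bar in rad, growing clockwise seen from above; starts between 0.1 and 0.5. Each rad lowers the ram 4.8 mm. The ram meets the flask at about 0.6; the tab pops out at about 1.1; above 1.62 is overtightened; hard stop at 2.0. It takes at most 0.25 N m and stays where it is left.
- press_tab (a joint): How far (m) the brass tab, 22 mm wide and 8 mm high, stands out of the front of that press's base (17 mm above the bench, on the side that faces the robot): 0 flush, springs out to 0.014 by itself and stays out.
- press_plate (a joint): How far (m) the flask has pressed down the sprung plate it stands on: 0 while loose, 0.0025 when the tab is released (about 11 N); it stays pressed while the clamp is tight.
- flask: The closed aluminium flask, 80 x 68 x 42 mm with rounded corners, standing loose on the plate of the press to be tightened; origin at the centre of its underside, 44 mm above the bench. Another flask like it stands on the bench, in no press.
- spare_end (a point): Near one end of the T-bar of the other, empty press (30 mm from its turning axis, 170 mm above the bench), which must be left alone. The two presses are alike and may stand either way round.
There are look-alikes about, which are no part of the job. What is shaped like the flask but green is not meant.

How it is judged:
At the end, for the whole second after the job is handed in: The tab of the press with the flask stands out more than 10 mm, the flask is still clamped (its plate pressed down more than 1.8 mm, the T-bar at less than 1.62 rad), upright within 0.1 rad and within 15 mm of where it stood, and at rest; the T-bar is let go (value of joint press_tab above 0.01 m and value of joint press_plate above 0.0018 m and value of joint press_screw below 1.62 rad and distance of flask from where it was at the start of the episode below 0.015 m and angle between flask's own z axis and vertical below 0.1 rad and linear speed of flask below 0.01 m/s); the robot touches nothing.
It fails at once if the T-bar is overtightened: past 1.62 rad, a good 25 degrees beyond where the tab pops out (value of joint press_screw above 1.62 rad).
It fails at once if the T-bar of the empty press is turned (its end moves more than 8 mm) (distance of spare_end from where it was at the start of the episode above 0.008 m).
It also fails if it takes over 32 s, if anything falls off the work surface, if the arm or the gripper's body presses on something with over 40 N, if the wrist force passes 120 N, or if a joint passes its speed limit or range.

## Working session

There is one attempt and no reset: what is moved stays moved. The work goes in short steps, Python scripts to look and compute and a tool call to move; the robot and the scene stay as the last step left them, time stands still between calls to the robot, and variables do not carry over. Pictures are saved under pics/ and viewed, at most 10 in all, crops included, and the job is handed in when it is done.

Besides the shell and the picture viewer there is one more tool, called as name(argument=value, ...) on one line, values as JSON. jog_arm: Moves the arm, as the interface text tells. Scaled input: -1 to 1 covers 1 m each way for a shift and pi rad each way for a turn. Its arguments: {"type":"object","properties":{"commands":{"type":"array","items":{"type":"array","items":{"type":"array","items":{"type":"number","minimum":-1,"maximum":1}}}},"fingers":{"type":"number"}},"required":["commands"]}

```bash
mkdir -p pics; cat > h.py <<'E'
import numpy as np, cv2
from rig import observe, get_image, r, recognise, trace
def save(n,im): cv2.imwrite(f'pics/{n}.png',cv2.cvtColor(np.ascontiguousarray(im),cv2.COLOR_RGB2BGR))
def pts(d):
    K=d['camera_matrix'];z=d['depth'];v,u=np.mgrid[:400,:640]
    c=np.stack([(u-K[0,2])/K[0,0]*z,(v-K[1,2])/K[1,1]*z,z],-1)
    return c@np.array(d['rotation']).T+np.array(d['eye'])
def proj(d,p):
    c=np.array(d['rotation']).T@(np.array(p)-d['eye']);q=d['camera_matrix']@c;return (q[:2]/q[2]).round().astype(int)
E
python3 - <<'E'
from h import *
o=observe();print(o['time'],o['ee_pos'],o['tool_rot'])
for c in('scene','top'):
    d=get_image(c);save(c,d['pixels'])
    if c=='scene':print(d['eye'],d['rotation'])
    for l in('press','press_grip','flask','press_tab','spare_end'):
        for x in recognise(c,l):
            print(c,l,round(x['confidence'],2),np.round(x['location'],3),proj(d,x['location']))
E
```

```text
0.0 [0.20750512 0.58895716 0.23052837] [-5.29603103e-01 -3.09633271e+00  2.35676164e-03]
[-0.2374774  -0.74105245  0.84151609] [-2.06257895  0.75476602 -0.38228956]Traceback (most recent call last):
  File "<stdin>", line 8, in <module>
  File "h.py", line 9, in proj
    c=np.array(d['rotation']).T@(np.array(p)-d['eye']);q=d['camera_matrix']@c;return (q[:2]/q[2]).round().astype(int)
                                                         ~~~~~~~~~~~~~~~~~~^~
ValueError: matmul: Input operand 1 does not have enough dimensions (has 0, gufunc core with signature (n?,k),(k,m?)->(n?,m?) requires 1)
```

Rotation is a rotation vector; fixing.

```bash
sed -i "s/np.array(d\['rotation'\])/cv2.Rodrigues(np.array(d['rotation'],float))[0]/" h.py
python3 - <<'E'
from h import *
for c in('scene','top'):
    d=get_image(c);save(c,d['pixels'])
    for l in('press','press_grip','flask','press_tab','spare_end'):
        for x in recognise(c,l):
            print(c,l,round(x['confidence'],2),np.round(x['location'],3),proj(d,x['location']))
E
```

```text
scene press 0.57 [ 0.502 -0.143  0.043] [392 249]
scene press_grip 0.45 [ 0.513 -0.121  0.175] [393 202]
scene flask 0.79 [0.421 0.36  0.036] [255 183]
scene flask 0.68 [ 0.482 -0.134  0.08 ] [385 240]
scene flask 0.64 [ 0.351 -0.138  0.039] [347 277]
scene spare_end 0.48 [0.517 0.183 0.174] [314 155]
top press 0.81 [ 0.502 -0.098  0.042] [381 182]
top press 0.45 [0.513 0.194 0.181] [274 168]
top press_grip 0.57 [ 0.511 -0.115  0.18 ] [396 168]
top flask 0.9 [0.42  0.372 0.049] [216 210]
top flask 0.81 [ 0.359 -0.115  0.041] [388 232]
top flask 0.39 [ 0.511 -0.114  0.176] [395 169]
top spare_end 0.47 [0.514 0.192 0.178] [274 168]
top spare_end 0.42 [ 0.48  -0.112  0.087] [388 187]
top spare_end 0.16 [ 0.51  -0.114  0.176] [396 169]
```

View pics/scene.png

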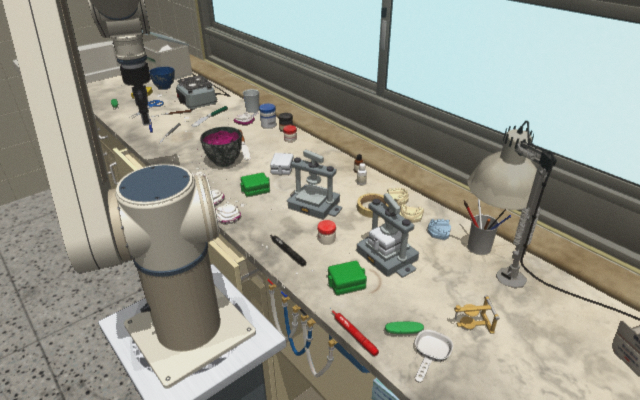

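View pics/top.png

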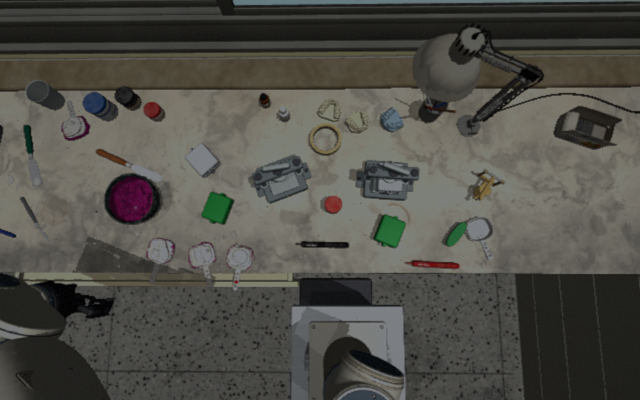

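The scene view shows one press at (387,240) with a metal flask inside and another at (313,190) that looks empty. In the top view they are at (387,180) and (281,180). 

Could be mistaken for the target:
- **T-bar:** right press at scene (393,202), or left press at scene (314,155).
- **Flask:** the one in the press at scene (385,240), a loose metal one at scene (282,162), or the green blocks at scene (255,184) and (347,277).

I choose the right press, and will check it in a close crop while I measure the bars.

```bash
python3 - <<'E'
from h import *
ims=[]
for c in('scene','top'):
    d=get_image(c);P=pts(d);px=d['pixels']
    for n,(cx,cy) in {'R':(.511,-.117),'L':(.515,.19)}.items():
        m=(np.hypot(P[...,0]-cx,P[...,1]-cy)<.07)&(P[...,2]>.155)&(P[...,2]<.2)&(d['depth']>0)
        Q=P[m];t=Q[Q[:,2]>.165]
        (a,b),(w,h),an=cv2.minAreaRect(t[:,:2].astype(np.float32))
        e,V=np.linalg.eigh(np.cov(t[:,:2].T));v=V[:,1]
        print(c,n,m.sum(),'mean',t.mean(0).round(4),'rect',round(a,4),round(b,4),round(w,3),round(h,3),round(an,1),'axis deg',round(np.degrees(np.arctan2(v[1],v[0])),1),'z',np.percentile(t[:,2],[5,50,95]).round(3))
        # base orientation
        mb=(np.hypot(P[...,0]-cx,P[...,1]-cy)<.11)&(P[...,2]>.125)&(P[...,2]<.152)&(d['depth']>0)
        (a,b),(w,h),an=cv2.minAreaRect(P[mb][:,:2].astype(np.float32));print('  bridge',round(a,4),round(b,4),round(w,3),round(h,3),round(an,1))
    crop=px[130:290,250:450] if c=='scene' else px[135:215,235:435]
    ims.append(cv2.resize(crop,None,fx=3 if c=='top' else 2,fy=3 if c=='top' else 2,interpolation=cv2.INTER_CUBIC))
w=max(i.shape[1] for i in ims)
save('crop',np.vstack([cv2.copyMakeBorder(i,0,0,0,w-i.shape[1],cv2.BORDER_CONSTANT) for i in ims]))
E
```

```text
scene R 181 mean [ 0.5086 -0.1219  0.1745] rect 0.5125 -0.1171 0.074 0.015 67.8 axis deg 68.9 z [0.166 0.176 0.18 ]
  bridge 0.512 -0.1181 0.138 0.036 85.1
scene L 163 mean [0.5146 0.184  0.1737] rect 0.5169 0.1866 0.018 0.07 8.8 axis deg 100.5 z [0.167 0.175 0.179]
  bridge 0.5167 0.1867 0.037 0.136 21.2
top R 182 mean [ 0.5108 -0.1141  0.1774] rect 0.5121 -0.1146 0.068 0.015 68.9 axis deg 68.5 z [0.169 0.178 0.182]
  bridge 0.512 -0.1146 0.135 0.034 85.1
top L 174 mean [0.5157 0.1897 0.1777] rect 0.5172 0.1898 0.015 0.068 9.6 axis deg 98.8 z [0.17  0.179 0.182]
  bridge 0.5168 0.1906 0.035 0.136 20.6
```

View pics/crop.png

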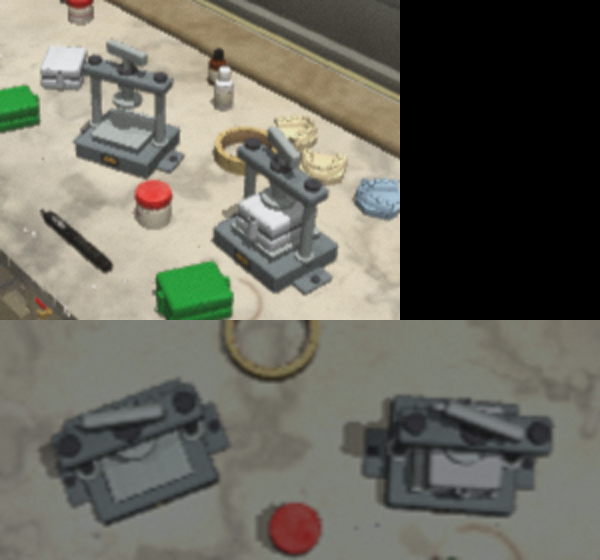

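The crop confirms it: the right press (top crop about (460,455)) holds the metal flask, and the left one has only its bare plate. The bar is at (0.512, -0.116), its top is at about 0.180 (so the centre is at 0.170 as stated), and its long axis points at 68.7°. The bridge is at 85.1°, so the screw is at about 0.29 rad. The tool's y axis is at 70.6° and has to be at -21.3°, a yaw of -91.9°.

jog_arm(commands=[[[0.02, -0.05, 0.06, 0, 0, -0.05], [0.304, -0.705, 0.07, 0, 0, -0.51], [0.304, -0.705, 0.07, 0, 0, -0.51], [0.304, -0.705, 0.07, 0, 0, -0.51], [0.304, -0.705, 0.07, 0, 0, -0.51], [0.304, -0.705, 0.07, 0, 0, -0.51], [0.304, -0.705, 0.07, 0, 0, -0.51], [0.304, -0.705, 0.07, 0, 0, -0.51], [0.304, -0.705, 0.07, 0, 0, -0.51], [0.304, -0.705, 0.07, 0, 0, -0.51], [0.304, -0.705, 0.07, 0, 0, -0.51], [0.304, -0.705, 0.07, 0, 0, -0.51]]], fingers=0.3)

```text
time: 2.3
ee_pos: [0.4969, -0.082, 0.3005]
tool_rot: [2.592, 1.774, 0.001]
ft_force: [2.0, -0.2, 0.2]
finger_gap: 0.0555
gripper_force: 0.0
```

jog_arm(commands=[[[0.012, -0.028, 0, 0, 0, 0], [0.012, -0.028, 0, 0, 0, 0], [0.012, -0.028, 0, 0, 0, 0]]])

```text
time: 2.68
ee_pos: [0.5077, -0.1073, 0.2998]
tool_rot: [-2.592, -1.774, 0.001]
ft_force: [0.6, 0.6, 0.6]
finger_gap: 0.0555
gripper_force: 0.0
```

```bash
python3 - <<'E'
from h import *
o=observe();d=get_image('wrist');save('w1',d['pixels'])
print(o['time'],o['ee_pos'],o['tool_rot'],o['joints'])
K=d['camera_matrix'];v,u=np.mgrid[:400,:640]
x=(u-K[0,2])/K[0,0];y=(v-K[1,2])/K[1,1];th=np.hypot(x,y);z=d['depth']
k=np.tan(th)/np.maximum(th,1e-9)*z
c=np.stack([x*k,y*k,z,np.ones_like(z)],-1)
T=np.eye(4);T[:3,:3]=cv2.Rodrigues(o['tool_rot'])[0];T[:3,3]=o['ee_pos']
P=(c@(T@d['T_tool_cam']).T)[...,:3]
m=(np.hypot(P[...,0]-.512,P[...,1]+.116)<.06)&(P[...,2]>.165)&(P[...,2]<.19)&(z>0)&(th<1.4)
t=P[m];print(m.sum(),t.mean(0),cv2.minAreaRect(t[:,:2].astype(np.float32)),np.percentile(t[:,2],[5,50,95]))
top=t[t[:,2]>np.percentile(t[:,2],50)-.004];print(cv2.minAreaRect(top[:,:2].astype(np.float32)))
E
```

```text
2.675 [ 0.5077276  -0.10734634  0.29984746] [-2.59181844e+00 -1.77396860e+00  5.25995733e-04] [-2.31464237e-01  1.88382712e-01  1.79320639e+00  3.28307187e-04
  1.16083114e+00  1.38775296e-01]
1165 [ 0.51354675 -0.11316553  0.17923086] ((0.5130152702331543, -0.11553986370563507), (0.0695711225271225, 0.01357023511081934), 68.9247817993164) [0.17676956 0.17965893 0.18103003]
((0.512901246547699, -0.11577251553535461), (0.06905494630336761, 0.01352489273995161), 68.9247817993164)
```

View pics/w1.png

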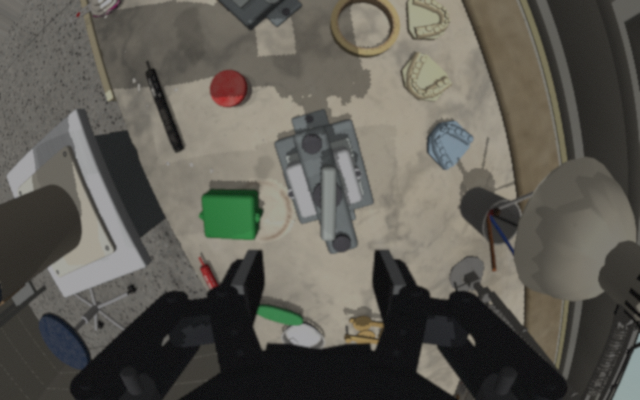

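The wrist view shows the T-bar of the flask press, upright in the picture at (330,200), with the flask's sides visible on both sides of the bridge. It measures (0.513, -0.1157), 68.9°, top at 0.180, which agrees with the other views. I'll descend to just above the bar and settle.

jog_arm(commands=[[[0.003, -0.006, -0.05, 0, 0, 0], [0.003, -0.006, -0.09, 0, 0, 0], [0.003, -0.006, -0.09, 0, 0, 0], [0.003, -0.006, -0.09, 0, 0, 0]]])

```text
time: 3.22
ee_pos: [0.5121, -0.1133, 0.2115]
tool_rot: [2.59, 1.775, 0.002]
ft_force: [0.5, -0.4, 0.2]
finger_gap: 0.0556
gripper_force: 0.0
```

jog_arm(commands=[[[0.001, -0.002, -0.03, 0, 0, 0], [0.001, -0.002, -0.055, 0, 0, 0], [0.001, -0.002, -0.055, 0, 0, 0], [0.001, -0.002, -0.055, 0, 0, 0]]])

```text
time: 3.72
ee_pos: [0.5135, -0.116, 0.157]
tool_rot: [2.59, 1.774, 0.003]
ft_force: [-0.7, -0.2, 0.5]
finger_gap: 0.0558
gripper_force: 0.0
```

Centred to within a millimetre. Closing.

jog_arm(commands=[[[0, 0, 0, 0, 0, 0], [0, 0, 0, 0, 0, 0], [0, 0, 0, 0, 0, 0], [0, 0, 0, 0, 0, 0], [0, 0, 0, 0, 0, 0], [0, 0, 0, 0, 0, 0]]], fingers=-1)

```text
time: 4.47
ee_pos: [0.5137, -0.1163, 0.1562]
tool_rot: [2.591, 1.773, 0.003]
ft_force: [2.0, -2.4, 6.9]
finger_gap: 0.0127
gripper_force: 61.3
```

Gripped. First stage: turn 0.63 rad clockwise, to about 0.92.

jog_arm(commands=[[[0, 0, 0, 0, 0, -0.03], [0, 0, 0, 0, 0, -0.06], [0, 0, 0, 0, 0, -0.09], [0, 0, 0, 0, 0, -0.12], [0, 0, 0, 0, 0, -0.15], [0, 0, 0, 0, 0, -0.18], [0, 0, 0, 0, 0, -0.2], [0, 0, 0, 0, 0, -0.2], [0, 0, 0, 0, 0, -0.2]]])

```text
time: 5.6
ee_pos: [0.5137, -0.1163, 0.1562]
tool_rot: [3.012, 0.886, 0.005]
ft_force: [3.6, -1.3, 6.8]
finger_gap: 0.0127
gripper_force: 61.3
```

```bash
cat > tab.py <<'E'
from h import *
import sys
o=observe();R=cv2.Rodrigues(o['tool_rot'])[0];print(o['time'],'tool y deg',np.degrees(np.arctan2(R[1,1],R[0,1])),o['wrist_torque'],o['ft_force'])
P0=np.array([.513,-.1157]);yaw=np.radians(-4.9);f=-np.array([np.cos(yaw),np.sin(yaw)]);s=np.array([-np.sin(yaw),np.cos(yaw)])
ims=[]
for c in('scene','top'):
    d=get_image(c);P=pts(d)
    for x in recognise(c,'press_tab'):print(c,x['confidence'],x['location'].round(3) if hasattr(x['location'],'round') else x['location'])
    q=P[...,:2]-P0
    a,b=q@f,q@s
    m=(abs(b)<.013)&(a>.02)&(a<.16)&(P[...,2]>.011)&(P[...,2]<.024)
    print(c,'front dist',np.sort(a[m])[-8:].round(4),m.sum())
    u,v=proj(d,[.46,-.11,.02]);ims.append(cv2.resize(d['pixels'][v-45:v+45,u-45:u+45],(400,400),interpolation=cv2.INTER_CUBIC))
save(sys.argv[1],np.hstack(ims))
E
python3 tab.py t1
```

```text
5.6 tool y deg -57.22586556351323 [-0.15150689 -0.28959587 -0.09124778] [ 3.61924091 -1.30583892  6.84392383]
scene front dist [0.056  0.0565 0.0565 0.0571 0.0573 0.0574 0.0575 0.0578] 27
top front dist [0.0578 0.108  0.114  0.1196 0.1229 0.1291 0.1347 0.1379] 17
```

View pics/t1.png

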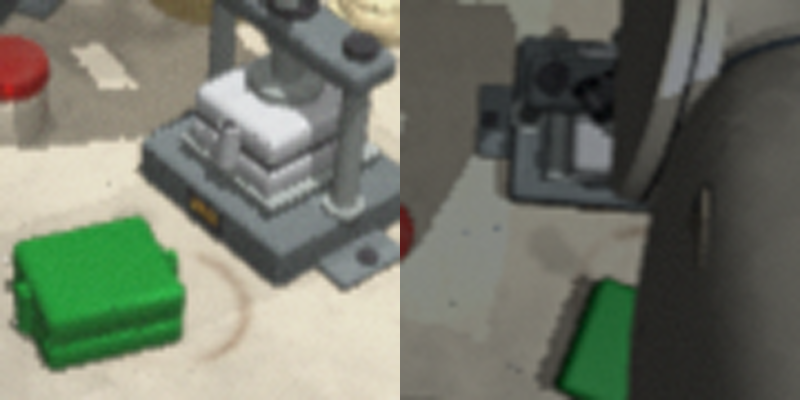

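The left crop shows the ram down on the flask and the tab still flush at (205,210), so the screw is near 0.92. Next stage is +0.19 rad.

jog_arm(commands=[[[0, 0, 0, 0, 0, -0.02], [0, 0, 0, 0, 0, -0.04], [0, 0, 0, 0, 0, -0.06], [0, 0, 0, 0, 0, -0.06], [0, 0, 0, 0, 0, -0.06]]])

```text
time: 6.42
ee_pos: [0.5137, -0.1163, 0.1561]
tool_rot: [3.083, 0.598, 0.005]
ft_force: [2.9, -0.8, 7.0]
finger_gap: 0.0127
gripper_force: 61.3
```

```bash
python3 tab.py t2
```

```text
6.425 tool y deg -68.03218007955755 [-0.1156397  -0.33090814 -0.07272149] [ 2.86711591 -0.77446602  7.04498708]
scene 0.62 [0.4501, -0.1115, 0.0198]
scene front dist [0.0702 0.0706 0.0708 0.071  0.0714 0.072  0.0724 0.0725] 60
top front dist [0.1079 0.1142 0.1202 0.1229 0.1258 0.1291 0.1349 0.1381] 53
```

The tab has popped: the front now reaches 14 mm further out. Stopping the turn, opening and retreating upward.

jog_arm(commands=[[[0, 0, 0, 0, 0, 0], [0, 0, 0, 0, 0, 0], [0, 0, 0, 0, 0, 0], [0, 0, 0, 0, 0, 0], [0, 0, 0.02, 0, 0, 0], [0, 0, 0.06, 0, 0, 0], [0, 0, 0.12, 0, 0, 0], [0, 0, 0.15, 0, 0, 0], [0, 0, 0.15, 0, 0, 0], [0, 0, 0.15, 0, 0, 0]]], fingers=0.3)

```text
time: 7.88
ee_pos: [0.5115, -0.1157, 0.304]
tool_rot: [-3.083, -0.599, 0.002]
ft_force: [-1.1, 0.4, 0.0]
finger_gap: 0.0553
gripper_force: 0.0
```

```bash
python3 tab.py t3; python3 - <<'E'
from h import *
d=get_image('scene');P=pts(d)
m=(np.hypot(P[...,0]-.513,P[...,1]+.1157)<.05)&(P[...,2]>.165)&(P[...,2]<.185)
print(cv2.minAreaRect(P[m][:,:2].astype(np.float32)))
E
```

```text
7.875 tool y deg -68.00963823563207 [ 0.02306823 -0.01069863  0.01562982] [-1.10925949  0.40288767  0.02696365]
scene 0.5 [0.4812, -0.1359, 0.0767]
scene 0.48 [0.447, -0.1146, 0.0199]
scene front dist [0.0694 0.0694 0.0705 0.0707 0.0709 0.0709 0.0712 0.0714] 63
top front dist [0.1081 0.1139 0.1199 0.1233 0.1259 0.1288 0.1347 0.138 ] 50
((0.5117926597595215, -0.11951747536659241), (0.07082362473011017, 0.014486978761851788), 20.27490997314453)
```

View pics/t3.png

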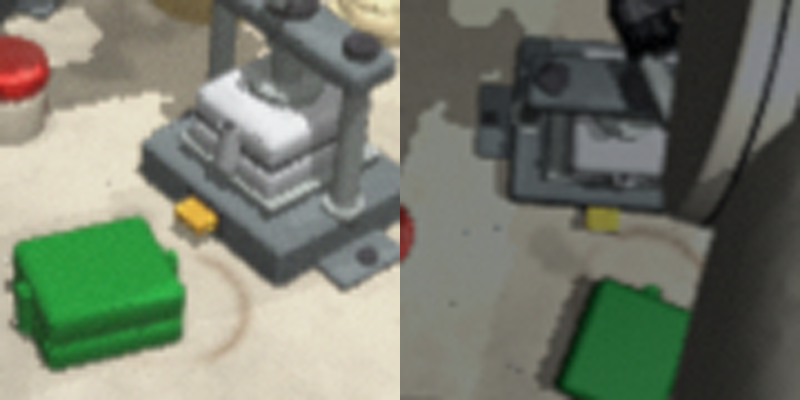

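The tab stands out in both views (crop (195,215) and (602,218)). The flask is still clamped, the bar is at about 20–22° (screw about 1.1), and the gripper is clear.

```bash
python3 -c "
from rig import r
print(r.close_job())"
```

```text
the job is handed in; nothing more can be done
None
```

I turned the T-bar on the press holding the flask about 47° clockwise until its brass tab popped out, left it at roughly 1.1 rad, let go with the flask still clamped, never touched the empty press, and handed the job in at about 8 s (no verdict was returned).

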